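# Find the rattling tin and hold it out

## Robot

A 7-joint arm with a two-finger parallel gripper is mounted at the origin on the work surface. World frame = base frame: x ahead of the robot, y to its left, z up, the work surface at z = 0. Lengths are in m, angles in rad, forces in N, time in s.
With the tool pointing down it reaches from about 0.425 to 1.025 m from the base axis. Payload 3.6 kg.
Tool frame: the origin (TCP) lies between the finger pads; the fingertips stand 11 mm ahead of it and the grasp point (between the pads) lies 8 mm behind it (env.tip_extent is the distance from the TCP to the fingertips, in m); z points along the fingers, y is the line along which they close (so a half turn about z gives the same grasp; the last joint's range is limited). The gripper opens to 85 mm and grips with 20 to 120 N. Pads are 22 mm wide; open, the fingers measure 114 mm over their backs; the gripper's body (76 mm by 85 mm) begins 54 mm behind the grasp point. The pads swing forward as they close: fully open they stand 13 mm farther back than shut.
Start: joints at [1.218, 0.591, 0.048, 1.609, -0.033, 0.943, -0.034], TCP at [0.186, -0.701, 0.242] pointing down, gripper open.
Joint ranges: [-2.69, 2.69], [-0.47, 2.24], [-1.27, 1.36], [0.19, 2.51], [-1.53, 4.68], [0.08, 2.07], [-3.09, 3.09]. Speed limits (rad/s): [2.57, 2.57, 3.14, 3.14, 3.14, 3.14, 3.14].

## Interface

Orientations are given as a unit quaternion [w, x, y, z].
In Python, from station import env gives the robot as it stands. The module is installed in compiled form; this text tells all that it offers.
- The arm moves only by the tool carry_out, never from a script. Its argument "motion" is one flat list of numbers, 7 for each row, row after row: the closure in counts, from 0 (fully open) to 255 (shut), then the shift along the world's x, y, z in mm, then the turn, a rotation vector about the world's x, y, z in rad. In form: [fingers, tx, ty, tz, rx, ry, rz, fingers, tx, ty, tz, rx, ry, rz, ...]. A call has 1 to 20 rows; each row is the pose to reach, as a shift and turn from the pose commanded when the call began; what a row does not reach only later rows make up. A row lasts 1/8 s, in which the tool goes at most 62.5 mm and 10.7 degrees, less where a joint would pass 70% of its speed; a pose out of reach is approached as far as the arm can. A call with a gripper value outside its range is refused whole. The fingers move at their own pace and stop on an object; "newtons" is the grip in N (left out, the last holds). Time passes only in rows, so rows that repeat a pose let the fingers close. It gives the time, the measured TCP pose, the force, the opening and the grip force at its end, in the units of the state.
- env.sense(): the state, without advancing time (a new reading comes with each control period).
- env.get_image(name): name is "side" or "top" or "wrist"; returns a dict with "pixels" (400x640x3 uint8, blue, green, red), "K" (3x3 intrinsics, pixels), "R" (3x3) and "t" (3): a world point X has camera coordinates R X + t; the wrist camera has in their place "T_tool_cam" (4x4, takes a point from camera to tool coordinates, whose origin is the TCP and whose axes are the flange's). Camera axes: x right, y down, z forward; pixel columns grow to the right and rows downward; lengths in m; the calibration is good to about 2 mm. A picture is of the moment at which its call begins: read the wrist's pose just before it. There is no depth.
- env.hand_in(): hands the job in; it is judged then, once.
The state is a dict: "t": time; "joint_pos": joint angles; "dq": joint speeds; "tau": joint torques, N m; "eef_pos": TCP position; "tcp_rot": TCP orientation; "force": force on the tool from outside, world axes, zero at the start; "moment": the same for the moment, N m; "gripper_width": finger opening in m; "gripper_force": force on a finger pad.
Only numpy, scipy, OpenCV 4.12 (cv2) and the standard library are available. Lean on these libraries where they do the work, as an engineer would, in place of code of your own. Each camera call takes 0.05 s, during which the arm holds its last target. There are 200 camera calls.

## Task

One of the three green tins in the plywood tray has a steel ball loose in it: lift the tins and shake or rock them lengthwise to and fro in the air, far enough for a ball to run from end to end, until you know which one rattles, and stand each silent one back upright in the tray. Then present the tin that rattled: hold it out upright over the middle of the round cork pad, its underside at least 10 cm above it, and finish while still holding it there. Leave the other things on the bench where they are.

Things in the scene. Friction and masses are not known exactly. Their poses are not given: they have to be found in the camera images.
- tin_a_mid (a point): Centre (half-way up) of one of three sealed tins that look alike: rigid green box, aluminium lid, blank white label; 110 long (its x axis) x 54 wide (y) x 62 tall (z up), 0.4 to 0.52 kg. It starts upright in the tray, this centre 31 above the tray floor; it may be gripped firmly across its 54 width. It is silent, or it is the one tin with the loose ball (see tray): a, b, c in no telling order.
- tin_b_mid (a point): Centre (half-way up) of one of three sealed tins that look alike: rigid green box, aluminium lid, blank white label; 110 long (its x axis) x 54 wide (y) x 62 tall (z up), 0.4 to 0.52 kg. It starts upright in the tray, this centre 31 above the tray floor; it may be gripped firmly across its 54 width. It is silent, or it is the one tin with the loose ball (see tray): a, b, c in no telling order.
- tin_c_mid (a point): Centre (half-way up) of one of three sealed tins that look alike: rigid green box, aluminium lid, blank white label; 110 long (its x axis) x 54 wide (y) x 62 tall (z up), 0.4 to 0.52 kg. It starts upright in the tray, this centre 31 above the tray floor; it may be gripped firmly across its 54 width. It is silent, or it is the one tin with the loose ball (see tray): a, b, c in no telling order.
- tray: Fixed plywood tray 160 (x) x 380 (y), rim 14 high, 5 thick, floor 5 thick; origin centre of underside. The tins stand 120 apart in a row along its y, long sides roughly along its x. One holds a loose 0.26 kg steel ball that rolls 62 along the tin's length: shaken or tipped lengthwise it strikes the ends and jolts the force on the gripper. The others are packed solid, so weight does not tell.
- pad_mid (a point): Centre of the top of the round cork hand-over pad with a dark steel edge (cork 120 diameter, 6 high, steel edge 132 diameter; fixed flat on the bench beyond the tray).
- frit_jar_base (a point): Bystander, to be left alone: amber jar, 60 diameter, 85 tall mm; this point is at the middle of its underside.
- oil_can_base (a point): Bystander, to be left alone: red can, 54 diameter, 110 tall mm; this point is at the middle of its underside.
- steel_bowl_base (a point): Bystander, to be left alone: aluminium bowl, 120 across, 45 tall mm; this point is at the middle of its underside.
- graphite_block_base (a point): Bystander, to be left alone: black block 80 x 50 x 25 mm; this point is at the middle of its underside.
- file_base (a point): Bystander, to be left alone: wooden-handled file lying flat, about 260 long, its blade along its x axis, 24 high mm; this point is at the middle of its underside.
- rod_rest_base (a point): Bystander, to be left alone: white bar with a row of black dots, 40 x 160 (y) x 30 mm; this point is at the middle of its underside.
Things that resemble listed ones, but are neither listed nor needed, are in the scene too. What is shaped like the part that bears tin_a_mid but blue is not meant.

How it is judged:
On the way, in this order (a step that is already met when the one before it is completed fails the run):
1. lifted clear of the tray, the rattling tin is shaken: its ball runs to one end (((distance between tin_a_mid and loose_ball_center below 0.042 m and height (world z) of tin_a_mid above 0.055 m and x of loose_ball_center in the frame of tin_a_mid above 0.018 m) or (distance between tin_b_mid and loose_ball_center below 0.042 m and height (world z) of tin_b_mid above 0.055 m and x of loose_ball_center in the frame of tin_b_mid above 0.018 m) or (distance between tin_c_mid and loose_ball_center below 0.042 m and height (world z) of tin_c_mid above 0.055 m and x of loose_ball_center in the frame of tin_c_mid above 0.018 m))).
2. its ball runs to the other end, still in the air (((distance between tin_a_mid and loose_ball_center below 0.042 m and height (world z) of tin_a_mid above 0.055 m and x of loose_ball_center in the frame of tin_a_mid below -0.018 m) or (distance between tin_b_mid and loose_ball_center below 0.042 m and height (world z) of tin_b_mid above 0.055 m and x of loose_ball_center in the frame of tin_b_mid below -0.018 m) or (distance between tin_c_mid and loose_ball_center below 0.042 m and height (world z) of tin_c_mid above 0.055 m and x of loose_ball_center in the frame of tin_c_mid below -0.018 m))).
3. and back again (((distance between tin_a_mid and loose_ball_center below 0.042 m and height (world z) of tin_a_mid above 0.055 m and x of loose_ball_center in the frame of tin_a_mid above 0.018 m) or (distance between tin_b_mid and loose_ball_center below 0.042 m and height (world z) of tin_b_mid above 0.055 m and x of loose_ball_center in the frame of tin_b_mid above 0.018 m) or (distance between tin_c_mid and loose_ball_center below 0.042 m and height (world z) of tin_c_mid above 0.055 m and x of loose_ball_center in the frame of tin_c_mid above 0.018 m))).
At the end, for the whole second after the job is handed in: The shaken, rattling tin is held still by the fingers over the cork pad: centre within 45 mm of its centre from above, 120 to 500 mm high, within 0.2 rad of upright. The silent tins stand at rest on the tray floor inside its rim, within 0.12 rad of upright, touched by neither robot nor held tin ((((distance between tin_a_mid and loose_ball_center below 0.042 m and horizontal distance between tin_a_mid and pad_mid below 0.045 m and height (world z) of tin_a_mid between 0.12 and 0.5 m and angle between tin_a_mid's own z axis and vertical below 0.2 rad and contact force between tin_a and the fingers above 2 N and linear speed of tin_a below 0.05 m/s) and (x of tin_b_mid in the frame of tray between -0.035 and 0.035 m and y of tin_b_mid in the frame of tray between -0.17 and 0.17 m and height (world z) of tin_b_mid between 0.029 and 0.043 m and angle between tin_b_mid's own z axis and vertical below 0.12 rad and linear speed of tin_b below 0.03 m/s and angular speed of tin_b below 0.2 rad/s and contact force between tin_b and tin_a below 0.05 N and contact force between tin_b and the arm below 0.05 N and contact force between tin_b and the fingers below 0.05 N) and (x of tin_c_mid in the frame of tray between -0.035 and 0.035 m and y of tin_c_mid in the frame of tray between -0.17 and 0.17 m and height (world z) of tin_c_mid between 0.029 and 0.043 m and angle between tin_c_mid's own z axis and vertical below 0.12 rad and linear speed of tin_c below 0.03 m/s and angular speed of tin_c below 0.2 rad/s and contact force between tin_c and tin_a below 0.05 N and contact force between tin_c and the arm below 0.05 N and contact force between tin_c and the fingers below 0.05 N)) or ((distance between tin_b_mid and loose_ball_center below 0.042 m and horizontal distance between tin_b_mid and pad_mid below 0.045 m and height (world z) of tin_b_mid between 0.12 and 0.5 m and angle between tin_b_mid's own z axis and vertical below 0.2 rad and contact force between tin_b and the fingers above 2 N and linear speed of tin_b below 0.05 m/s) and (x of tin_a_mid in the frame of tray between -0.035 and 0.035 m and y of tin_a_mid in the frame of tray between -0.17 and 0.17 m and height (world z) of tin_a_mid between 0.029 and 0.043 m and angle between tin_a_mid's own z axis and vertical below 0.12 rad and linear speed of tin_a below 0.03 m/s and angular speed of tin_a below 0.2 rad/s and contact force between tin_a and tin_b below 0.05 N and contact force between tin_a and the arm below 0.05 N and contact force between tin_a and the fingers below 0.05 N) and (x of tin_c_mid in the frame of tray between -0.035 and 0.035 m and y of tin_c_mid in the frame of tray between -0.17 and 0.17 m and height (world z) of tin_c_mid between 0.029 and 0.043 m and angle between tin_c_mid's own z axis and vertical below 0.12 rad and linear speed of tin_c below 0.03 m/s and angular speed of tin_c below 0.2 rad/s and contact force between tin_c and tin_b below 0.05 N and contact force between tin_c and the arm below 0.05 N and contact force between tin_c and the fingers below 0.05 N)) or ((distance between tin_c_mid and loose_ball_center below 0.042 m and horizontal distance between tin_c_mid and pad_mid below 0.045 m and height (world z) of tin_c_mid between 0.12 and 0.5 m and angle between tin_c_mid's own z axis and vertical below 0.2 rad and contact force between tin_c and the fingers above 2 N and linear speed of tin_c below 0.05 m/s) and (x of tin_a_mid in the frame of tray between -0.035 and 0.035 m and y of tin_a_mid in the frame of tray between -0.17 and 0.17 m and height (world z) of tin_a_mid between 0.029 and 0.043 m and angle between tin_a_mid's own z axis and vertical below 0.12 rad and linear speed of tin_a below 0.03 m/s and angular speed of tin_a below 0.2 rad/s and contact force between tin_a and tin_c below 0.05 N and contact force between tin_a and the arm below 0.05 N and contact force between tin_a and the fingers below 0.05 N) and (x of tin_b_mid in the frame of tray between -0.035 and 0.035 m and y of tin_b_mid in the frame of tray between -0.17 and 0.17 m and height (world z) of tin_b_mid between 0.029 and 0.043 m and angle between tin_b_mid's own z axis and vertical below 0.12 rad and linear speed of tin_b below 0.03 m/s and angular speed of tin_b below 0.2 rad/s and contact force between tin_b and tin_c below 0.05 N and contact force between tin_b and the arm below 0.05 N and contact force between tin_b and the fingers below 0.05 N)))); the arm keeps its last pose, push and grip.
It fails at once if a bystander on the bench is moved more than 30 mm or knocked over (distance of any of frit_jar_base, oil_can_base, steel_bowl_base, graphite_block_base, file_base, rod_rest_base from where it was at the start of the episode above 0.03 m or angle between any of frit_jar_base, oil_can_base, steel_bowl_base, graphite_block_base, file_base, rod_rest_base's own z axis and vertical above 0.5 rad).
It also fails if it takes over 67 s, if anything falls off the work surface, if the arm or the gripper's body presses on something with over 40 N, if the wrist force passes 120 N, or if a joint passes its speed limit or range.

## Working session

There is one attempt and no reset: what is moved stays moved. The work goes in short steps, Python scripts to look and compute and a tool call to move; the robot and the scene stay as the last step left them, time stands still between calls to the robot, and variables do not carry over. Pictures are saved under pics/ and viewed, at most 10 in all, crops included, and the job is handed in when it is done.

Besides the shell and the picture viewer there is one more tool, called as name(argument=value, ...), one argument or row to a line, values as JSON. carry_out: Moves the arm, as the interface text tells. Its arguments: {"type":"object","properties":{"motion":{"type":"array","items":{"type":"number"}},"newtons":{"type":"number"}},"required":["motion"]}

```bash
mkdir -p pics; python3 - <<'E'
from station import env
import cv2,numpy as np
s=env.sense()
for k in s: print(k,np.round(s[k],3))
print(env.tip_extent)
for n in("top","side"):
    d=env.get_image(n);cv2.imwrite(f"pics/{n}0.png",d["pixels"]);print(n,d["K"].tolist(),np.round(d["R"],4).tolist(),np.round(d["t"],4).tolist())
E
```

```text
t 0.0
joint_pos [ 1.218  0.592  0.048  1.61  -0.033  0.943 -0.034]
dq [ 0.001  0.001 -0.    -0.001 -0.001  0.    -0.   ]
tau [ 0.0000e+00 -5.4868e+01  1.5470e+00 -1.9812e+01  9.0000e-03  9.0000e-03
 -0.0000e+00]
eef_pos [ 0.186 -0.7    0.241]
tcp_rot [-0.001  0.992  0.13  -0.   ]
force [-0.409 -0.407 -0.051]
moment [0.017 0.022 0.04 ]
gripper_force 0.0
gripper_width 0.085
0.011
top [[366.294168464873, 0.0, 319.51306175543573], [0.0, 366.294168464873, 199.78858611717985], [0.0, 0.0, 1.0]] [[-0.0251, -0.9997, 0.0022], [-0.9864, 0.0244, -0.1623], [0.1622, -0.0063, -0.9867]] [0.0599, 0.5403, 1.0438]
side [[374.2122746177664, 0.0, 319.40263216934846], [0.0, 374.2122746177664, 197.1048626364292], [0.0, 0.0, 1.0]] [[0.8258, -0.5639, -0.004], [-0.3533, -0.5118, -0.7831], [0.4395, 0.6482, -0.6218]] [-0.4465, 0.2687, 0.6535]
```

View pics/top0.png

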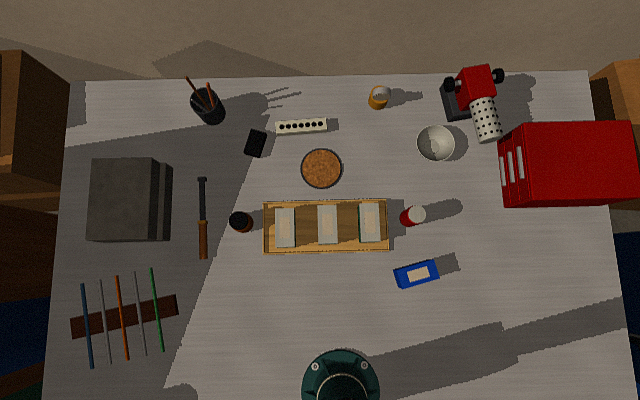

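View pics/side0.png

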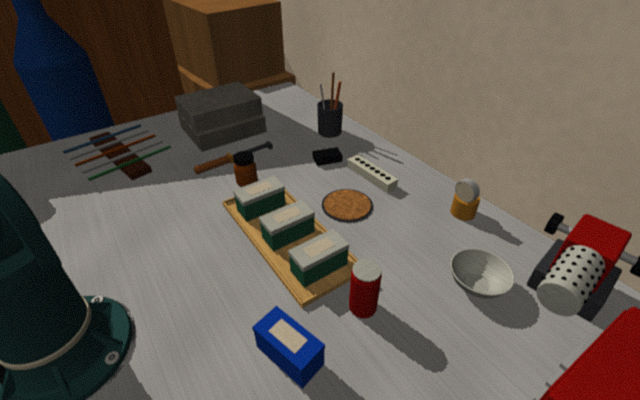

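The top view shows the tray at about (326,226) and three green tins with white labels at (285,227), (327,224) and (370,223). The pad is at (322,168). The blue box at (416,273) is outside the tray and has the wrong colour, so it's the decoy. The side view confirms green bodies on the three in the tray. Next I'll measure by mask and rays.

```bash
cat > h.py <<'E'
import cv2,numpy as np
from station import env
def ray(d,uv,z):
    uv=np.atleast_2d(uv).astype(float);K,R,t=map(np.array,(d["K"],d["R"],d["t"]))
    r=(np.linalg.inv(K)@np.c_[uv,np.ones(len(uv))].T).T@R
    c=-R.T@t
    return c+r*((z-c[2])/r[:,2])[:,None]
def rects(d,mask,z,amin,amax,box=(0,0,640,400)):
    out=[]
    m=np.zeros_like(mask);x0,y0,x1,y1=box;m[y0:y1,x0:x1]=mask[y0:y1,x0:x1]
    for c in cv2.findContours(m,cv2.RETR_EXTERNAL,cv2.CHAIN_APPROX_NONE)[0]:
        if amin<cv2.contourArea(c)<amax:
            w=ray(d,c[:,0,:],z)[:,:2]
            r=cv2.minAreaRect((w*1000).astype(np.float32))
            out.append((np.round(r[0],1),np.round(r[1],1),round(r[2],1),c[:,0].mean(0).round()))
    return out
def tins(d):
    hsv=cv2.cvtColor(d["pixels"],cv2.COLOR_BGR2HSV)
    return rects(d,((hsv[...,1]<60)&(hsv[...,2]>100)).astype(np.uint8)*255,.067,200,3000,(265,200,388,252))
E
python3 - <<'E'
from h import *
d=env.get_image("top");p=d["pixels"];hsv=cv2.cvtColor(p,cv2.COLOR_BGR2HSV)
print("tins",*tins(d),sep="\n")
H,S,V=cv2.split(hsv)
br=((S>80)&(H<28)&(V>60)).astype(np.uint8)*255
print("pad",*rects(d,br,.006,300,4000,(295,140,350,195)),sep="\n")
print("tray",*rects(d,br,.015,200,20000,(255,192,400,260)),sep="\n")
print("tray pts",ray(d,[(264,202),(386,199),(389,251),(264,254)],.019).round(3).tolist())
print("byst",ray(d,[(240,222),(413,216),(436,143),(416,268)],.05).round(3).tolist())
cv2.imwrite("pics/crop.png",cv2.resize(p[190:290,225:445],None,fx=3.5,fy=3.5,interpolation=cv2.INTER_CUBIC))
E
```

```text
tins
(array([461.5, 149.2]), array([ 54.2, 109.8]), 89.7, array([284., 227.]))
(array([467.2,  26.9]), array([111. ,  54.6]), 0.2, array([327., 224.]))
(array([470., -95.]), array([110.5,  55.2]), 0.6, array([369., 222.]))
pad
(array([648.8,  39.8]), array([118.4, 119. ]), 52.8, array([321., 168.]))
tray
(array([466. ,  32.2]), array([160.4, 379.1]), 0.2, array([325., 227.]))
tray pts [[0.543, 0.215, 0.019], [0.543, -0.156, 0.019], [0.386, -0.156, 0.019], [0.387, 0.215, 0.019]]
byst [[0.481, 0.28, 0.05], [0.486, -0.226, 0.05], [0.706, -0.311, 0.05], [0.336, -0.225, 0.05]]
```

View pics/crop.png

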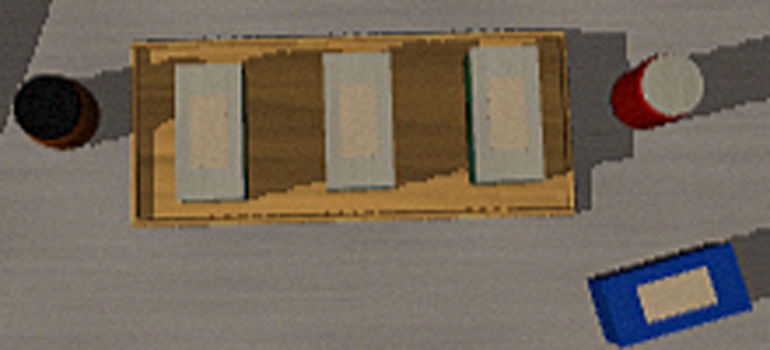

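The rectangles fit exactly (110x55, 160x380, pad 119 diameter). The crop shows three green-sided tins in the tray, and the blue decoy lies outside it. I'll start with the tin at (0.470,-0.095).

carry_out(
  motion=[0,60,80,0,0,0,-0.1,0,120,165,0,0,0,-0.2,0,165,230,0,0,0,-0.26,0,214,300,0,0,0,-0.26,0,214,300,0,0,0,-0.26,0,214,300,0,0,0,-0.26,0,235,360,-10,0,0,-0.26,0,250,415,-20,0,0,-0.26,0,265,470,-30,0,0,-0.26,0,280,525,-40,0,0,-0.26,0,284,570,-40,0,0,-0.26,0,284,606,-40,0,0,-0.26,0,284,606,-40,0,0,-0.26,0,284,606,-40,0,0,-0.26,0,284,606,-40,0,0,-0.26],
  newtons=80,
)

```text
t: 2.02
eef_pos: [0.4701, -0.0962, 0.2023]
tcp_rot: [0.0, 1.0, -0.001, 0.0]
force: [0.1, 1.1, 0.1]
gripper_width: 0.0852
gripper_force: 0.0
```

carry_out(
  motion=[0,0,1,-50,0,0,0,0,0,1,-100,0,0,0,0,0,1,-140,0,0,0,0,0,1,-165,0,0,0,0,0,1,-165,0,0,0,0,0,1,-165,0,0,0,255,0,1,-165,0,0,0,255,0,1,-165,0,0,0,255,0,1,-165,0,0,0,255,0,1,-165,0,0,0,255,0,1,-165,0,0,0,255,0,1,-165,0,0,0],
)

```text
t: 3.52
eef_pos: [0.4712, -0.095, 0.0388]
tcp_rot: [0.001, 1.0, -0.001, 0.001]
force: [-0.7, -1.7, 7.8]
gripper_width: 0.0534
gripper_force: 83.9
```

carry_out(
  motion=[255,0,0,40,0,0,0,255,0,0,90,0,0,0,255,0,0,140,0,0,0,255,0,0,165,0,0,0,255,0,0,165,0,0.15,0,255,0,0,165,0,0.3,0,255,0,0,165,0,0.35,0,255,0,0,165,0,0.35,0,255,0,0,165,0,0.35,0,255,0,0,165,0,0.35,0,255,0,0,165,0,0.35,0,255,0,0,165,0,0.35,0],
)

```text
t: 5.03
eef_pos: [0.4701, -0.0937, 0.2025]
tcp_rot: [-0.0, 0.985, -0.0, -0.174]
force: [0.3, 0.1, -4.4]
gripper_width: 0.053
gripper_force: 89.7
```

```bash
cat > m.py <<'E'
from station import env
import numpy as np
s=env.sense();print(s["t"],"F",np.round(s["force"],2),"M",np.round(s["moment"],3),"tau",np.round(s["tau"],2),np.round(s["eef_pos"],4),np.round(s["tcp_rot"],3),"w",s["gripper_width"])
E
python3 m.py
```

```text
5.025 F [ 0.28  0.13 -4.45] M [ 0.002 -0.715 -0.025] tau [ 1.00e-02 -4.55e+01  1.54e+00 -1.49e+01  1.30e-01  1.57e+00  0.00e+00] [ 0.4701 -0.0937  0.2025] [-0.     0.985 -0.    -0.174] w 0.0530252860963323
```

carry_out(
  motion=[255,0,0,0,0,-0.15,0,255,0,0,0,0,-0.3,0,255,0,0,0,0,-0.45,0,255,0,0,0,0,-0.6,0,255,0,0,0,0,-0.7,0,255,0,0,0,0,-0.7,0,255,0,0,0,0,-0.7,0,255,0,0,0,0,-0.7,0,255,0,0,0,0,-0.7,0,255,0,0,0,0,-0.7,0],
)

```text
t: 6.28
eef_pos: [0.4706, -0.0935, 0.2023]
tcp_rot: [-0.0, 0.985, 0.0, 0.174]
force: [0.8, -0.3, -5.2]
gripper_width: 0.053
gripper_force: 89.6
```

```bash
python3 m.py
```

```text
6.275 F [ 0.83 -0.32 -5.18] M [-0.018  0.613 -0.018] tau [-2.000e-02 -3.143e+01 -8.000e-02 -1.386e+01 -4.000e-02 -1.530e+00
 -0.000e+00] [ 0.4706 -0.0935  0.2023] [-0.     0.985  0.     0.174] w 0.052967223352380854
```

carry_out(
  motion=[255,0,0,0,0,0.1,0,255,0,0,0,0,0.2,0,255,0,0,0,0,0.3,0,255,0,0,0,0,0.35,0,255,0,0,0,0,0.35,0,255,0,0,0,0,0.35,0,255,0,0,0,0,0.35,0],
)

```text
t: 7.15
eef_pos: [0.4694, -0.0937, 0.2022]
tcp_rot: [-0.0, 1.0, -0.0, -0.0]
force: [-0.0, 0.1, -5.0]
gripper_width: 0.0533
gripper_force: 89.5
```

```bash
python3 m.py
```

```text
7.15 F [-0.03  0.11 -5.  ] M [0.013 0.033 0.037] tau [-8.000e-02 -3.725e+01  1.080e+00 -1.529e+01  0.000e+00 -1.000e-02
  0.000e+00] [ 0.4694 -0.0937  0.2022] [-0.  1. -0. -0.] w 0.053314507070673596
```

carry_out(
  motion=[255,0,0,-60,0,0,0,255,0,0,-110,0,0,0,255,0,0,-145,0,0,0,255,0,0,-158,0,0,0,255,0,0,-164,0,0,0,255,0,0,-164,0,0,0,255,0,0,-164,0,0,0,0,0,0,-164,0,0,0,0,0,0,-164,0,0,0,0,0,0,-164,0,0,0,0,0,0,-164,0,0,0,0,0,0,-110,0,0,0,0,0,0,-50,0,0,0,0,0,0,0,0,0,0,0,-3,60,0,0,0,0,0,-3,121,0,0,0,0,0,-3,121,0,0,0,0,0,-3,121,0,0,0,0],
)

```text
t: 9.4
eef_pos: [0.4668, 0.0272, 0.2021]
tcp_rot: [0.0, 1.0, 0.0, -0.0]
force: [0.4, -0.4, 0.2]
gripper_width: 0.0851
gripper_force: 0.0
```

```bash
python3 m.py
```

```text
9.4 F [ 0.43 -0.35  0.18] M [-0.072 -0.029  0.004] tau [-1.180e+00 -3.432e+01  2.800e-01 -1.395e+01 -5.000e-02 -2.000e-02
 -0.000e+00] [0.4668 0.0272 0.2021] [ 0.  1.  0. -0.] w 0.08505269635726298
```

carry_out(
  motion=[0,0,0,-50,0,0,0,0,0,0,-100,0,0,0,0,0,0,-140,0,0,0,0,0,0,-165,0,0,0,0,0,0,-165,0,0,0,0,0,0,-165,0,0,0,255,0,0,-165,0,0,0,255,0,0,-165,0,0,0,255,0,0,-165,0,0,0,255,0,0,-165,0,0,0,255,0,0,-165,0,0,0,255,0,0,-165,0,0,0],
)

```text
t: 10.9
eef_pos: [0.4679, 0.0267, 0.0387]
tcp_rot: [0.0, 1.0, -0.0, 0.001]
force: [-0.5, -2.0, 7.4]
gripper_width: 0.0528
gripper_force: 84.3
```

carry_out(
  motion=[255,0,0,40,0,0,0,255,0,0,90,0,0,0,255,0,0,140,0,0,0,255,0,0,165,0,0,0,255,0,0,165,0,0.15,0,255,0,0,165,0,0.3,0,255,0,0,165,0,0.35,0,255,0,0,165,0,0.35,0,255,0,0,165,0,0.35,0,255,0,0,165,0,0.35,0,255,0,0,165,0,0.35,0,255,0,0,165,0,0.35,0],
)

```text
t: 12.4
eef_pos: [0.4671, 0.0273, 0.2025]
tcp_rot: [-0.0, 0.985, -0.0, -0.174]
force: [-0.4, -0.6, -4.2]
gripper_width: 0.0531
gripper_force: 90.4
```

```bash
python3 m.py
```

```text
12.4 F [-0.37 -0.65 -4.19] M [ 0.024 -0.662  0.015] tau [-1.000e-02 -4.443e+01  1.300e+00 -1.459e+01 -7.000e-02  1.520e+00
 -0.000e+00] [0.4671 0.0273 0.2025] [-0.     0.985 -0.    -0.174] w 0.05311150736198055
```

carry_out(
  motion=[255,0,0,0,0,-0.15,0,255,0,0,0,0,-0.3,0,255,0,0,0,0,-0.45,0,255,0,0,0,0,-0.6,0,255,0,0,0,0,-0.7,0,255,0,0,0,0,-0.7,0,255,0,0,0,0,-0.7,0,255,0,0,0,0,-0.7,0,255,0,0,0,0,-0.7,0,255,0,0,0,0,-0.7,0],
)

```text
t: 13.65
eef_pos: [0.4676, 0.0272, 0.2023]
tcp_rot: [0.0, 0.985, -0.0, 0.174]
force: [-0.2, 0.2, -4.8]
gripper_width: 0.053
gripper_force: 90.4
```

```bash
python3 m.py
```

```text
13.65 F [-0.17  0.21 -4.81] M [0.028 0.63  0.003] tau [ 1.000e-02 -2.903e+01  1.440e+00 -1.319e+01  5.000e-02 -1.470e+00
  0.000e+00] [0.4676 0.0272 0.2023] [ 0.     0.985 -0.     0.174] w 0.05298165695458485
```

carry_out(
  motion=[255,0,0,0,0,0.1,0,255,0,0,0,0,0.2,0,255,0,0,0,0,0.3,0,255,0,0,0,0,0.35,0,255,0,0,0,0,0.35,0,255,0,0,0,0,0.35,0,255,0,0,0,0,0.35,0],
)

```text
t: 14.52
eef_pos: [0.4664, 0.0273, 0.2022]
tcp_rot: [0.0, 1.0, -0.0, -0.0]
force: [-0.4, 0.4, -4.9]
gripper_width: 0.0533
gripper_force: 90.4
```

```bash
python3 m.py
```

```text
14.525 F [-0.43  0.4  -4.88] M [-0.035  0.064 -0.004] tau [ 5.000e-02 -3.612e+01  7.500e-01 -1.496e+01  1.000e-02 -2.000e-02
 -0.000e+00] [0.4664 0.0273 0.2022] [ 0.  1. -0. -0.] w 0.05331554247023124
```

The first two tins give nearly identical moments (±0.66 and ±0.65), so both look silent. On to the third.

carry_out(
  motion=[255,0,0,-60,0,0,0,255,0,0,-110,0,0,0,255,0,0,-145,0,0,0,255,0,0,-158,0,0,0,255,0,0,-164,0,0,0,255,0,0,-164,0,0,0,255,0,0,-164,0,0,0,0,0,0,-164,0,0,0,0,0,0,-164,0,0,0,0,0,0,-164,0,0,0,0,0,0,-164,0,0,0,0,0,0,-110,0,0,0,0,0,0,-50,0,0,0,0,0,0,0,0,0,0,0,-5,60,0,0,0,0,0,-5,122,0,0,0,0,0,-5,122,0,0,0,0,0,-5,122,0,0,0,0],
)

```text
t: 16.77
eef_pos: [0.4617, 0.149, 0.202]
tcp_rot: [0.0, 1.0, 0.0, -0.001]
force: [-0.2, -0.3, 0.2]
gripper_width: 0.0855
gripper_force: 0.0
```

carry_out(
  motion=[0,0,0,-50,0,0,0,0,0,0,-100,0,0,0,0,0,0,-140,0,0,0,0,0,0,-165,0,0,0,0,0,0,-165,0,0,0,0,0,0,-165,0,0,0,255,0,0,-165,0,0,0,255,0,0,-165,0,0,0,255,0,0,-165,0,0,0,255,0,0,-165,0,0,0,255,0,0,-165,0,0,0,255,0,0,-165,0,0,0],
)

```text
t: 18.27
eef_pos: [0.4628, 0.1491, 0.0386]
tcp_rot: [-0.0, 1.0, -0.0, 0.001]
force: [-0.7, -1.0, 7.7]
gripper_width: 0.0531
gripper_force: 85.1
```

carry_out(
  motion=[255,0,0,40,0,0,0,255,0,0,90,0,0,0,255,0,0,140,0,0,0,255,0,0,165,0,0,0,255,0,0,165,0,0.15,0,255,0,0,165,0,0.3,0,255,0,0,165,0,0.35,0,255,0,0,165,0,0.35,0,255,0,0,165,0,0.35,0,255,0,0,165,0,0.35,0,255,0,0,165,0,0.35,0,255,0,0,165,0,0.35,0],
)

```text
t: 19.77
eef_pos: [0.4621, 0.1494, 0.2025]
tcp_rot: [0.0, 0.985, 0.0, -0.174]
force: [-0.0, 0.0, -4.8]
gripper_width: 0.0532
gripper_force: 88.5
```

```bash
python3 m.py
```

```text
19.775 F [-0.01  0.02 -4.76] M [-0.026 -0.638  0.048] tau [-2.000e-02 -4.621e+01  1.400e-01 -1.522e+01 -3.300e-01  1.460e+00
  0.000e+00] [0.4621 0.1494 0.2025] [ 0.     0.985  0.    -0.174] w 0.053187346030653435
```

carry_out(
  motion=[255,0,0,0,0,-0.15,0,255,0,0,0,0,-0.3,0,255,0,0,0,0,-0.45,0,255,0,0,0,0,-0.6,0,255,0,0,0,0,-0.7,0,255,0,0,0,0,-0.7,0,255,0,0,0,0,-0.7,0,255,0,0,0,0,-0.7,0,255,0,0,0,0,-0.7,0,255,0,0,0,0,-0.7,0],
)

```text
t: 21.02
eef_pos: [0.4629, 0.1487, 0.2024]
tcp_rot: [0.0, 0.985, -0.001, 0.174]
force: [-0.1, -0.4, -4.8]
gripper_width: 0.0532
gripper_force: 90.6
```

```bash
python3 m.py
```

```text
21.025 F [-0.1  -0.37 -4.77] M [-0.027  0.565 -0.035] tau [  0.07 -30.35   2.56 -13.51   0.19  -1.05   0.  ] [0.4629 0.1487 0.2024] [ 0.     0.985 -0.001  0.174] w 0.05321161947236875
```

The third tin differs slightly. I'll sample the moment over time, since camera calls advance the clock 0.05 s each, to see the ball roll.

```bash
cat > smp.py <<'E'
from station import env
import numpy as np,sys
L=[]
for i in range(int(sys.argv[1])):
    s=env.sense();L.append([s["t"],s["moment"][1],s["tau"][5],s["force"][0],s["force"][2]]);env.get_image("wrist")
L=np.array(L);print(np.round(L,3));print("mean",L.mean(0).round(3),"sd",L.std(0).round(3))
E
python3 smp.py 10
```

```text
[[21.025  0.565 -1.048 -0.097 -4.774]
 [21.075  0.611 -1.045 -0.178 -5.082]
 [21.125  0.625 -1.043 -0.614 -4.841]
 [21.175  0.602 -1.041  0.672 -5.233]
 [21.225  0.636 -1.039 -0.62  -4.852]
 [21.275  0.641 -1.039 -0.549 -3.911]
 [21.325  0.676 -1.038  0.395 -4.665]
 [21.375  0.663 -1.038 -0.621 -5.116]
 [21.425  0.599 -1.038 -0.384 -5.144]
 [21.475  0.672 -1.038 -0.667 -4.836]]
mean [21.25   0.629 -1.041 -0.266 -4.845] sd [0.144 0.034 0.003 0.445 0.358]
```

carry_out(
  motion=[255,0,0,0,0,0.18,0,255,0,0,0,0,0.34,0,255,0,0,0,0,0.47,0],
)

```text
t: 21.9
eef_pos: [0.4631, 0.1498, 0.2035]
tcp_rot: [-0.002, 0.998, 0.0, -0.061]
force: [0.9, -0.8, -5.0]
gripper_width: 0.0531
gripper_force: 91.1
```

```bash
python3 smp.py 20
```

```text
[[21.9   -0.394 -0.395  0.874 -4.99 ]
 [21.95  -0.972  1.991  5.852 -5.142]
 [22.    -0.401  1.255  0.315 -3.108]
 [22.05  -0.208  0.519 -0.833 -5.07 ]
 [22.1   -0.133  0.342 -0.283 -5.07 ]
 [22.15  -0.132  0.339 -1.764 -4.214]
 [22.2   -0.143  0.366 -0.738 -4.093]
 [22.25  -0.138  0.384 -0.599 -4.29 ]
 [22.3   -0.118  0.733 -0.519 -4.29 ]
 [22.35  -0.135  0.443  0.479 -4.442]
 [22.4   -0.16   0.422 -0.056 -5.202]
 [22.45  -0.193  0.432  0.344 -4.056]
 [22.5   -0.164  0.442 -0.165 -4.813]
 [22.55  -0.186  0.446 -0.453 -4.383]
 [22.6   -0.15   0.447 -0.58  -4.98 ]
 [22.65  -0.215  0.447  0.283 -4.776]
 [22.7   -0.191  0.446 -0.406 -5.113]
 [22.75  -0.156  0.445 -0.618 -4.098]
 [22.8   -0.204  0.444  0.279 -5.126]
 [22.85  -0.168  0.444  1.22  -4.455]]
mean [22.375 -0.228  0.52   0.132 -4.586] sd [0.288 0.186 0.434 1.465 0.523]
```

carry_out(
  motion=[255,0,0,0,0,-0.05,0,255,0,0,0,0,-0.1,0,255,0,0,0,0,-0.15,0,255,0,0,0,0,-0.18,0],
)

```text
t: 23.4
eef_pos: [0.4617, 0.1492, 0.2023]
tcp_rot: [0.0, 1.0, -0.0, 0.03]
force: [0.2, 1.0, -5.4]
gripper_width: 0.0527
gripper_force: 90.8
```

```bash
python3 smp.py 22
```

```text
[[ 2.340e+01  2.050e-01 -1.270e-01  2.050e-01 -5.429e+00]
 [ 2.345e+01  3.100e-01 -5.180e-01 -5.730e-01 -4.513e+00]
 [ 2.350e+01  2.450e-01 -3.900e-01  3.740e-01 -4.893e+00]
 [ 2.355e+01  1.290e-01 -2.610e-01  6.410e-01 -4.331e+00]
 [ 2.360e+01  9.900e-02 -2.300e-01  2.710e-01 -4.806e+00]
 [ 2.365e+01  1.160e-01 -2.280e-01  2.050e-01 -5.028e+00]
 [ 2.370e+01  1.420e-01 -2.320e-01  2.490e-01 -5.373e+00]
 [ 2.375e+01  1.040e-01 -2.320e-01  1.700e-02 -4.805e+00]
 [ 2.380e+01  1.040e-01 -2.290e-01 -3.960e-01 -5.021e+00]
 [ 2.385e+01  9.000e-02 -2.230e-01  2.600e-01 -4.219e+00]
 [ 2.390e+01  1.000e-01 -2.150e-01 -1.294e+00 -4.062e+00]
 [ 2.395e+01  1.110e-01 -2.060e-01 -3.760e-01 -4.039e+00]
 [ 2.400e+01  8.200e-02 -1.950e-01  2.510e-01 -4.871e+00]
 [ 2.405e+01  8.900e-02 -1.840e-01 -6.210e-01 -5.424e+00]
 [ 2.410e+01  6.700e-02 -1.730e-01 -3.630e-01 -5.146e+00]
 [ 2.415e+01  7.520e-01 -4.510e-01 -3.724e+00 -2.116e+00]
 [ 2.420e+01  4.100e-02 -1.990e-01  1.320e-01 -4.212e+00]
 [ 2.425e+01  3.900e-02 -1.560e-01 -2.850e-01 -4.878e+00]
 [ 2.430e+01  6.900e-02 -1.540e-01  1.580e-01 -4.223e+00]
 [ 2.435e+01  6.700e-02 -1.590e-01  1.350e-01 -4.125e+00]
 [ 2.440e+01  8.700e-02 -1.630e-01 -1.400e-01 -4.746e+00]
 [ 2.445e+01  5.100e-02 -1.640e-01  3.810e-01 -5.060e+00]]
mean [23.925  0.141 -0.231 -0.204 -4.606] sd [0.317 0.148 0.096 0.878 0.697]
```

There's a steady drift and then a sharp strike at t=24.15 (Fx -3.7 N, Fz jump) with the arm at rest, so this tin rattles. It has been rocked +, −, +, −. Next I'll present it.

carry_out(
  motion=[255,20,-12,5,0,0.06,0,255,50,-30,10,0,0.06,0,255,85,-50,10,0,0.06,0,255,120,-70,10,0,0.06,0,255,150,-87,10,0,0.06,0,255,175,-102,10,0,0.06,0,255,187,-109,10,0,0.06,0,255,187,-109,10,0,0.06,0,255,187,-109,10,0,0.06,0,255,187,-109,10,0,0.06,0,255,187,-109,10,0,0.06,0,255,187,-109,10,0,0.06,0,255,187,-109,10,0,0.06,0,255,187,-109,10,0,0.06,0,255,187,-109,10,0,0.06,0,255,187,-109,10,0,0.06,0],
)

```text
t: 26.5
eef_pos: [0.6493, 0.0403, 0.2123]
tcp_rot: [0.0, 1.0, -0.0, -0.0]
force: [0.9, -0.5, -4.9]
gripper_width: 0.0531
gripper_force: 90.8
```

```bash
python3 m.py; python3 - <<'E'
from h import *
for n in("top","side"):
    d=env.get_image(n);cv2.imwrite(f"pics/{n}1.png",d["pixels"])
E
```

```text
26.5 F [ 0.95 -0.51 -4.87] M [ 0.005 -0.004 -0.012] tau [-0.000e+00 -5.264e+01 -3.500e-01 -1.925e+01  1.000e-02  1.000e-02
 -0.000e+00] [0.6493 0.0403 0.2123] [ 0.  1. -0. -0.] w 0.05313338026228509
```

View pics/side1.png

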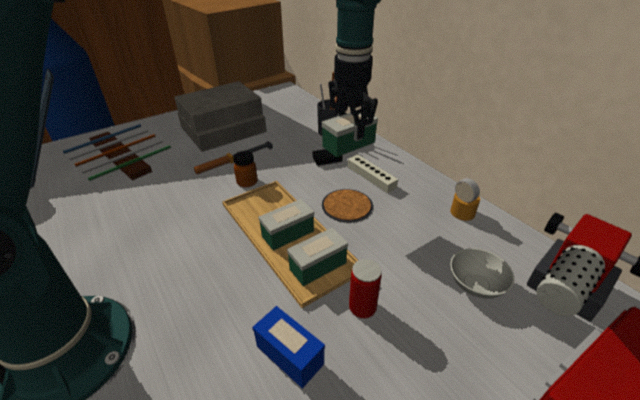

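View pics/top1.png

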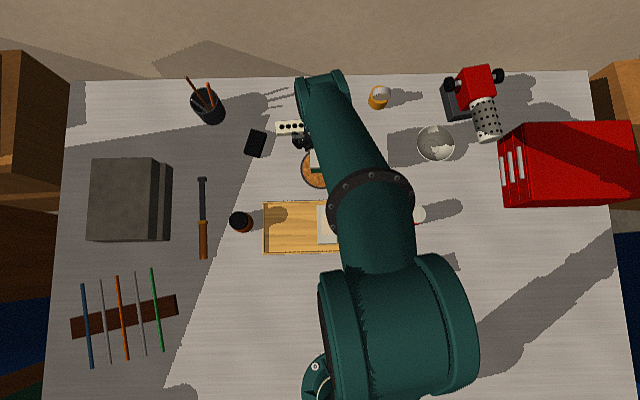

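The side view shows the tin held upright at (350,133) over the pad. The two silent tins stand in the tray at (287,225) and (318,257), and the bystanders haven't moved.

```bash
python3 -c "
from station import env
print(env.hand_in())"
```

```text
the job is handed in; nothing more can be done
None
```

The rattling tin was the one nearest the amber jar (left-most in the top view); I handed the job in with it held upright over the cork pad, its underside about 17 cm above it, the two silent tins back upright in the tray, and no verdict was returned.

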